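# Push the sample train home and shut the keeper

### The job

Push the row of four blue-capped test samples along the loading rail as one train until the front one is up against the yellow-and-black end stop, pushing only on the rearmost sample and steadily enough that the row stays together. Then swing the red keeper arm fully shut across the rail behind the row and leave everything clear. Do not lift or tip the samples, and do not disturb the spare sample, the jar or the wrench.

Things in the scene. Friction and masses are not known exactly. Their poses are not given: they have to be found in the camera images.
- rail: Aluminium loading rail fixed to the bench. Origin on the bench, mid-channel; x runs along the channel to the end stop, y to the left of that, z up. Base plate 66 mm wide, from x = -150 to 170 mm; samples slide on it at z = 12 mm between two lips 47 mm apart, 4 mm thick, tops at z = 24 mm. Open at the -x end. With the row home the sample centres are at x = 112, 76, 40, 4 mm and its rear face at -14 mm.
- stop_face (a point): Centre of the end stop's face that the front sample must touch: rail x = 130 mm, 30 mm above the bench. The stop is a fixed yellow-and-black block, 56 mm wide, top 48 mm above the bench.
- sample1: Test sample 1 of the row (the front one, nearest the stop): grey block with blue cap and a flat black socket on top; 36 mm along the rail, 44 mm wide, 38 mm high (socket 5 mm more), about 60 to 130 g, loose in the channel, touching its neighbours. Origin at the centre of its underside; x along the rail towards the stop, z up. The whole row slides at some 2 to 7 N.
- sample2: Test sample 2 of the row (second): grey block with blue cap and a flat black socket on top; 36 mm along the rail, 44 mm wide, 38 mm high (socket 5 mm more), about 60 to 130 g, loose in the channel, touching its neighbours. Origin at the centre of its underside; x along the rail towards the stop, z up. The whole row slides at some 2 to 7 N.
- sample3: Test sample 3 of the row (third): grey block with blue cap and a flat black socket on top; 36 mm along the rail, 44 mm wide, 38 mm high (socket 5 mm more), about 60 to 130 g, loose in the channel, touching its neighbours. Origin at the centre of its underside; x along the rail towards the stop, z up. The whole row slides at some 2 to 7 N.
- sample4: Test sample 4 of the row (the rearmost, the one to push on): grey block with blue cap and a flat black socket on top; 36 mm along the rail, 44 mm wide, 38 mm high (socket 5 mm more), about 60 to 130 g, loose in the channel, touching its neighbours. Origin at the centre of its underside; x along the rail towards the stop, z up. The whole row slides at some 2 to 7 N.
- keeper (a joint): Angle q (rad) of the red keeper arm about its upright hinge. 0 = fully shut, square across the rail, against its own limit, 4 mm behind the home row. Opens anticlockwise seen from above; starts at 1.6 to 2.2, outside the rail on its -y side. The arm points along (-sin q, cos q) in rail x, y. Stays where left (friction 0.06 N m, 1 to 2 N); shut it by pushing its outer side, round to the back.
- keeper_hinge (a point): On the keeper's hinge axis, half-way up the arm (37 mm above the bench), at rail x = -21, y = -42 mm. The arm: 75 mm long from this axis, 6 mm thick, 20 mm high (27 to 47 mm above the bench), with a round 18 mm boss at the hinge, 25 to 49 mm above the bench.
- keeper_tip (a point): Free end of the red keeper arm, half-way up it, 75 mm from the hinge axis.
- spare: Bystander: a spare sample like the others but with an orange cap, standing loose on the bench on the rail's +y side; 36 x 44 x 43 mm overall. Origin at the centre of its underside.
- jar: Bystander: small amber jar with a white lid, 52 mm across, 62 mm high, on the bench on the rail's -y side near the stop. Origin at the centre of its underside.
- wrench: Bystander: wrench 130 mm long lying on the bench beyond the stop. Origin under its middle, x along it.
Mind the look-alikes: they are no part of the job. Leave any green look-alike of the sample4 alone. What is shaped like the sample1 but pink is not meant.

How it is judged:
By the outcome, as a careful person would: the job done as asked, in the order asked, and still so for the second after the job is handed in, with the robot touching nothing.
It also fails if it takes over 56 s, if anything falls off the work surface, if the arm or the gripper's body presses on something with over 40 N, if the wrist force passes 120 N, or if a joint passes its speed limit or range.

### The arm

A 6-joint arm with a two-finger parallel gripper is mounted at the origin on the work surface. World frame = base frame: x ahead of the robot, y to its left, z up, the work surface at z = 0. Lengths are in mm, angles in rad, forces in N, time in s.
With the tool pointing down it reaches from about 275 to 825 mm from the base axis. Payload 4.9 kg.
Tool frame: the origin (TCP) lies at the very end of the fingers, on their centre line; the grasp point (between the pads) lies 19 mm behind it; z points along the fingers, y is the direction in which the jaws open and shut (so a half turn about z gives the same grasp; the last joint's range is limited). The gripper opens to 85 mm and grips with 20 to 120 N. Pads are 22 mm wide; open, the fingers measure 114 mm over their backs; the gripper's body (76 mm by 85 mm) begins 54 mm behind the grasp point. The pads swing forward as they close: fully open they stand 13 mm farther back than shut.
Start: joints at [-0.134, 0.326, -0.193, 1.052, 0, 1.437], TCP at [550.017, 0.009, 231.281] pointing down, gripper open.
Joint ranges: [-2.65, 2.65], [-0.97, 1.79], [-1.3, 1.35], [-1.93, 2.1], [-1.47, 1.37], [-3.14, 3.14]. Speed limits (rad/s): [2.57, 2.57, 3.14, 3.14, 3.14, 3.14].

### API

Orientations are given as [roll, pitch, yaw] about the fixed x, y, z axes, in that order (R = Rz(yaw) Ry(pitch) Rx(roll)).
In Python, from bench import bot, solve_ik, imaging gives the robot as it stands. Calls block until the motion is done:
- bot.move_ptp(position, orientation): joint-space move of the TCP to a pose.
- bot.movel(position, rot=None, max_speed=150, threshold=None): straight line of the TCP; rot=None keeps the orientation; max_speed is the mean speed in mm/s. With threshold (N) it stops when the force on the tool has changed by that much, and returns True; else False.
- bot.move_j(angles): joint-space move.
- bot.grip(opening, effort=None): opening from 0.0 (shut) to 1.0 (fully open); effort is the grip in N (None keeps the last); returns when the fingers have stopped.
- bot.dwell(seconds).
- solve_ik(position, orientation): joint angles nearest the present ones, or None.
- bot.get_state(): the state.
- imaging.capture(name): name is "scene" or "side" or "wrist"; returns the picture (384x512x3 uint8, blue, green, red); there is no depth.
- imaging.camera_model(name): a dict with "K" (3x3 intrinsics, pixels), "k1" (the pictures are not rectified: a ray, as slopes to the right and down, at radius r is drawn at 1 + k1 r^2 times it, then the intrinsics apply), "position" and "rotation" of the camera in the world. Camera axes: x right, y up, looking along -z (the intrinsics and any distortion apply to the point x, -y, -z); pixel columns grow to the right and rows downward; lengths in mm; the calibration is good to about 2 mm. A picture is of the moment at which its call begins: read the wrist's pose just before it. camera_model takes no time and is no camera call; for the wrist camera it gives the pose at the moment of the call.
A pose or a line that the arm cannot do raises bot.IKError and nothing moves.
- bot.sign_off(): hands the job in, once; it reports no verdict.
The state is a dict: "t": time; "qpos": joint angles; "joint_velocities": joint speeds; "effort": joint torques, N m; "tcp_pos": TCP position; "orientation": TCP orientation; "contact_force": force on the tool from outside, world axes, zero at the start; "wrist_torque": the same for the moment, N m; "opening": opening from 0.0 (shut) to 1.0 (fully open).
Only numpy, scipy, OpenCV 4.12 (cv2) and the standard library are available. Lean on these libraries where they do the work, as an engineer would, in place of code of your own. Each camera call takes 0.05 s, during which the arm holds its last target.

## Working session

There is one attempt and no reset: what is moved stays moved. The work goes in short steps, each a Python script; the robot and the scene stay as the last script left them, time stands still between calls to the robot, and variables do not carry over. Pictures are saved under pics/ and viewed, and the job is handed in when it is done.

```bash
mkdir -p pics; ls
python3 - <<'E'
from bench import bot, imaging
import cv2
for n in("scene","side","wrist"):
    m=imaging.camera_model(n); print(n,m)
    cv2.imwrite(f"pics/{n}0.png",imaging.capture(n))
print(bot.get_state())
E
```

```text
pics
scene {'K': array([[466.84270581,   0.        , 255.82881578],
       [  0.        , 466.84270581, 188.33703138],
       [  0.        ,   0.        ,   1.        ]]), 'k1': -0.10916912668771994, 'position': array([1004.53821294,   90.02927913,  647.49438002]), 'rotation': array([ 0.64981688, -0.0022062 ,  1.62176154])}
side {'K': array([[418.45788114,   0.        , 260.6955101 ],
       [  0.        , 418.45788114, 192.81637141],
       [  0.        ,   0.        ,   1.        ]]), 'k1': 0.007118684193018997, 'position': array([  89.32807475, -439.67097475,  513.13430701]), 'rotation': array([ 0.96305471, -0.01587831, -0.7108121 ])}
wrist {'K': array([[298.48285393,   0.        , 255.70682894],
       [  0.        , 298.48285393, 187.45583687],
       [  0.        ,   0.        ,   1.        ]]), 'k1': 0.014083369322341735, 'position': array([549.12733765,  69.25308022, 373.56573509]), 'rotation': array([-0.27645897,  0.00054163,  0.00042119])}
{'t': 0.15, 'qpos': array([-1.34191156e-01,  3.26785048e-01, -1.93338663e-01,  1.05199496e+00,
       -1.54302256e-05,  1.43658816e+00]), 'joint_velocities': array([-3.34092957e-04, -2.57988531e-04,  5.48464263e-03, -9.49382300e-05,
        8.28886642e-05,  4.92637738e-04]), 'effort': array([ 1.04211274e-03, -4.43704247e+01,  2.62664723e+01,  1.04285317e-02,
       -1.23322516e-04, -3.51401161e-05]), 'tcp_pos': array([5.49567233e+02, 7.00136469e-02, 2.30681388e+02]), 'orientation': array([-3.14028013e+00, -1.61646156e-04,  1.57081324e+00]), 'contact_force': array([0.48506841, 0.30609624, 0.75659239]), 'wrist_torque': array([ 0.01362186,  0.06116951, -0.02287322]), 'opening': 0.9987089415789775}
```

View pics/scene0.png

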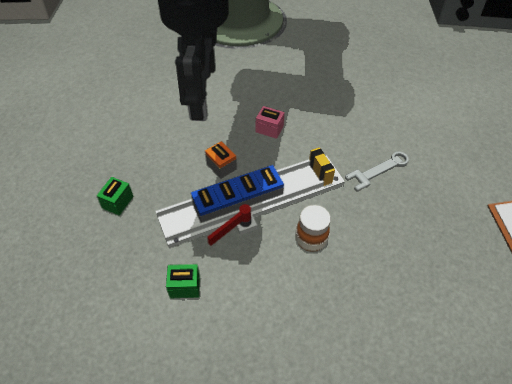

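View pics/side0.png

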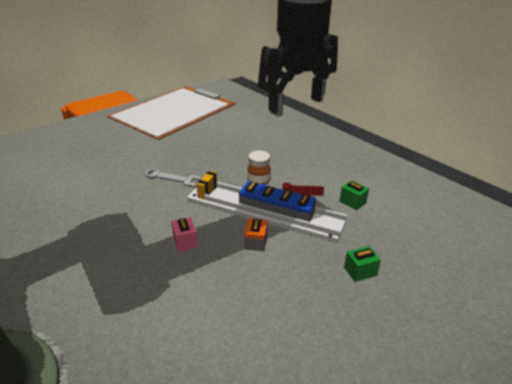

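View pics/wrist0.png

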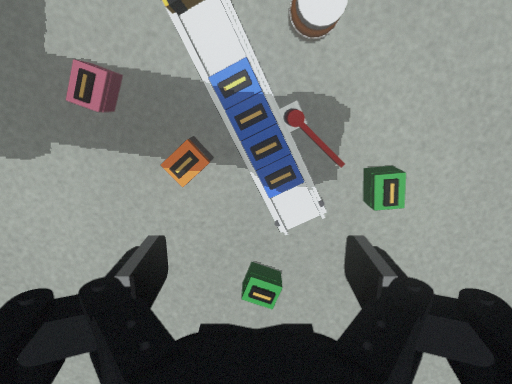

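```bash
cat > h.py <<'E'
import numpy as np, cv2
from scipy.spatial.transform import Rotation as R
def cam(m): return np.array(m["K"]),m["k1"],np.array(m["position"]),R.from_euler("xyz",m["rotation"]).as_matrix()
def proj(m,P):
    K,k,p,Rm=cam(m); c=(np.atleast_2d(P)-p)@Rm
    s=np.c_[c[:,0]/-c[:,2],-c[:,1]/-c[:,2]]; s=s*(1+k*(s**2).sum(1))[:,None]
    return s@K[:2,:2].T+K[:2,2]
def ray(m,px,z):
    K,k,p,Rm=cam(m); d=(np.atleast_2d(px)-K[:2,2])/np.diag(K)[:2]; s=d.copy()
    for _ in range(20): s=d/(1+k*(s**2).sum(1))[:,None]
    v=np.c_[s[:,0],-s[:,1],-np.ones(len(s))]@Rm.T
    return p+v*((z-p[2])/v[:,2])[:,None]
def T(rail,P):
    x,y,a=rail; P=np.atleast_2d(np.array(P,float)); c,s=np.cos(a),np.sin(a)
    return np.c_[x+c*P[:,0]-s*P[:,1], y+s*P[:,0]+c*P[:,1],P[:,2]]
E
python3 - <<'E'
import cv2,pickle
from bench import imaging
pickle.dump({n:imaging.camera_model(n) for n in("scene","side","wrist")},open("m0.pkl","wb"))
a=cv2.imread("pics/scene0.png")[130:260,145:355]; cv2.imwrite("pics/sc1.png",cv2.resize(a,None,fx=3.8,fy=3.8,interpolation=2))
a=cv2.imread("pics/wrist0.png")[0:240,150:350]; cv2.imwrite("pics/wc1.png",cv2.resize(a,None,fx=2.5,fy=2.5,interpolation=2))
E
```

```text
(no output)
```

View pics/sc1.png

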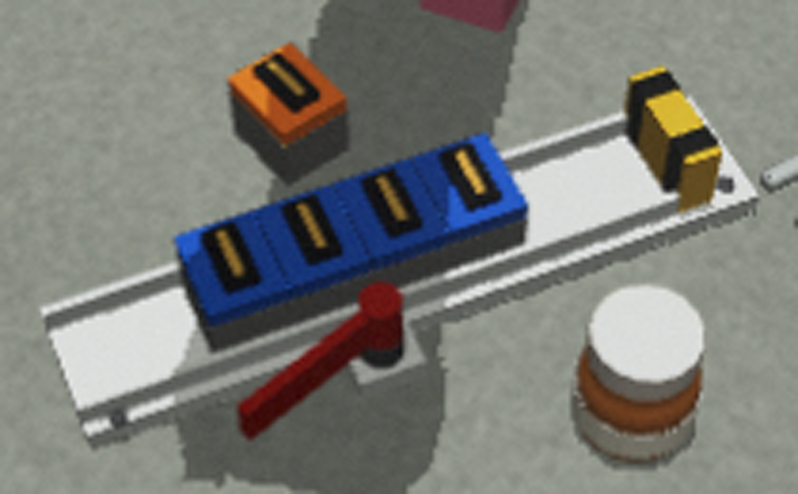

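View pics/wc1.png

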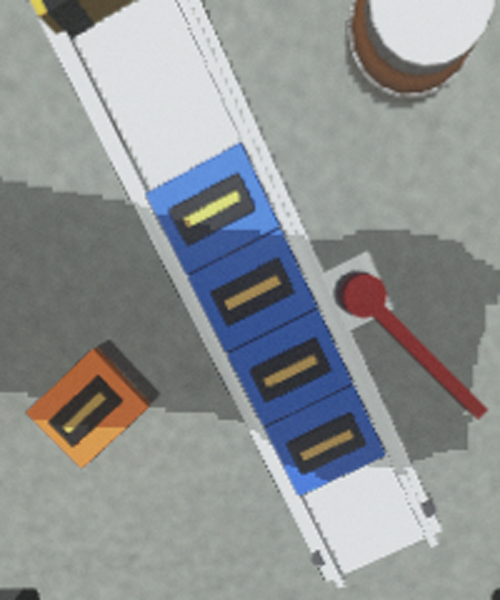

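```bash
cat > fit.py <<'E'
import numpy as np,pickle
from h import *
from scipy.optimize import least_squares
M=pickle.load(open("m0.pkl","rb"))
W=lambda u,v:(150+u/2.5,v/2.5); S=lambda u,v:(145+u/3.8,130+v/3.8)
# (cam,pix,(x,y,z),moves with row)
O=[("wrist",W(302,495),(-18,22,50),1),("wrist",W(385,455),(-18,-22,50),1),("wrist",W(150,190),(126,22,50),1),("wrist",W(240,143),(126,-22,50),1),
("scene",S(177,240),(-18,22,50),1),("scene",S(210,322),(-18,-22,50),1),("scene",S(527,210),(126,-22,50),1),("scene",S(487,135),(126,22,50),1),
("wrist",W(364,294),(-21,-42,49),0),("scene",S(381,298),(-21,-42,49),0),
("scene",S(627,78),(130,28,48),0),("scene",S(681,160),(130,-28,48),0)]
def f(p):
    return np.concatenate([proj(M[c],T(p[:3],np.array(P)+[p[3]*m,0,0]))[0]-px for c,px,P,m in O])
best=min((least_squares(f,[550,160,a,-60],loss="soft_l1") for a in(1.0,1.6,2.2)),key=lambda r:r.cost)
if __name__=="__main__":
    print(best.x,best.cost); print(f(best.x).reshape(-1,2).round(1))
    r=best.x[:3]
    for c,px,z in(("wrist",W(480,412),47),("scene",S(243,406),47)):
        w=ray(M[c],px,z)[0]; h=T(r,[(-21,-42,49)])[0]; d=R.from_euler("z",-r[2]).apply(w-h); print("tip",w,np.hypot(*d[:2]),"q",np.arctan2(-d[0],d[1]))
    Rz=R.from_euler("z",-r[2])
    for nm,c,px,z in(("jar","scene",S(646,335),62),("spare","scene",S(289,92),43),("spare","wrist",W(88,405),43),("jar","wrist",W(432,18),62),
      ("greenA","wrist",(385,188),43),("greenA","scene",(182,273),43)):
        w=ray(M[c],px,z)[0]; print(nm,w.round(),Rz.apply(w-[r[0],r[1],0]).round())
E
python3 fit.py
```

```text
[545.28877935  53.86432143   8.31942991 -70.51811138] 7.476676633883479
[[-0.8  0. ]
 [ 1.3 -0.7]
 [-1.7  1.7]
 [ 0.7 -0.5]
 [-0.8 -0.4]
 [-0.2 -1.1]
 [ 0.3 -1.1]
 [-0.6 -0.5]
 [ 0.9  0.1]
 [ 0.1  1. ]
 [ 0.1 -0.4]
 [ 1.7  1.1]]
tip [645.07516209   2.79379012  47.        ] 73.53740105738198 q 1.906842916007791
tip [643.7082232   2.5305061  47.       ] 72.74747908576656 q 1.8911712024867773
jar [612. 161.  62.] [  65. -107.   62.]
spare [475.   4.  43.] [-13.  85.  43.]
spare [470.   5.  43.] [-10.  89.  43.]
jar [611. 154.  62.] [  60. -103.   62.]
greenA [698. -25.  43.] [-139. -101.   43.]
greenA [704. -30.  43.] [-146. -104.   43.]
```

The row's rear face is at rail x ≈ -88, so it has about 74 mm to travel, and the keeper is at q ≈ 1.9. The fit residuals are about 1 px. Next I'll shut the gripper and lower it into the channel behind the row.

```bash
cat >> h.py <<'E'
RAIL=(545.29,53.86,8.31943-2*np.pi)
def P(x,y,z): return T(RAIL,[(x,y,z)])[0].tolist()
def O(q=0): return [np.pi,0,RAIL[2]+q]
def railpos(p): return R.from_euler("z",-RAIL[2]).apply(np.array(p)-[RAIL[0],RAIL[1],0])
E
python3 - <<'E'
from h import *; from bench import bot,imaging,solve_ik
import pickle
for q in(0,1,2): print(solve_ik(P(-60,-70,30),O(q)))
bot.grip(0.0)
bot.move_ptp(P(-124,0,110),O())
pickle.dump(imaging.camera_model("wrist"),open("m1.pkl","wb"))
cv2.imwrite("pics/wrist1.png",imaging.capture("wrist"))
print(bot.movel(P(-124,0,19),max_speed=80,threshold=6))
s=bot.get_state(); print(s["t"],railpos(s["tcp_pos"]),s["contact_force"],s["opening"])
cv2.imwrite("pics/scene1.png",cv2.resize(imaging.capture("scene")[110:270,130:370],None,fx=3,fy=3))
cv2.imwrite("pics/side1.png",cv2.resize(imaging.capture("side")[100:260,180:400],None,fx=3,fy=3))
E
```

```text
[-0.06622796  0.66660961 -0.19008789  0.71409883  0.          1.03912   ]
[-0.06622796  0.66660961 -0.19008789  0.71409883  0.          0.03912   ]
[-0.06622796  0.66660961 -0.19008789  0.71409883  0.         -0.96088   ]
False
2.875 [-124.35989134   -0.44240937   19.60318018] [ 0.3005384  -0.48845936  0.64807122] -0.00033782640277119953
```

View pics/wrist1.png

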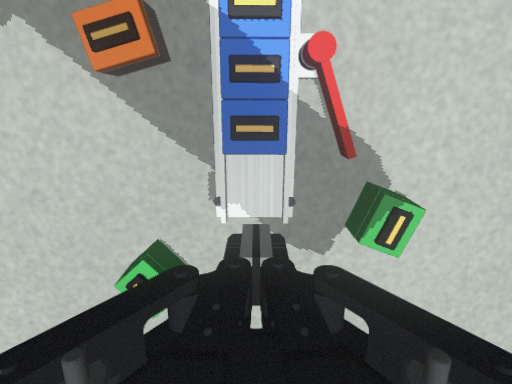

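View pics/scene1.png

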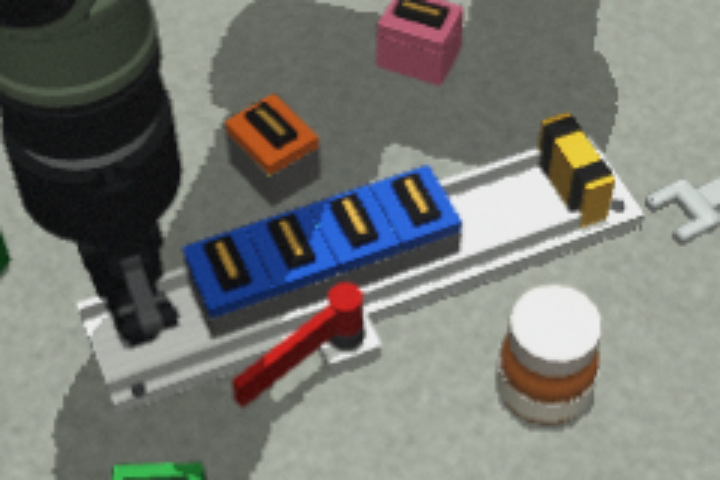

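View pics/side1.png

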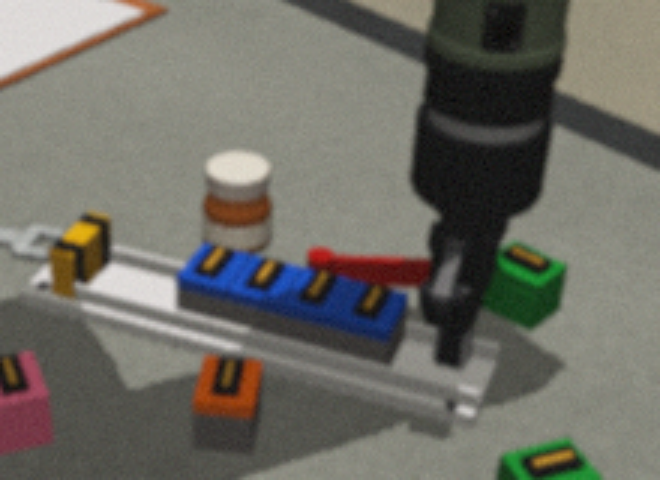

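The closed fingers are centred in the channel behind sample 4 and nothing has moved. I'll make gentle contact first, then push.

Run:
```python
from h import *; from bench import bot,imaging
def st(l):
    s=bot.get_state(); print(l,s["t"],railpos(s["tcp_pos"]).round(1),R.from_euler("z",-RAIL[2]).apply(s["contact_force"]).round(2))
print(bot.movel(P(-106,0,19),max_speed=30,threshold=4)); st("near")
print(bot.movel(P(-90,0,19),max_speed=8,threshold=2)); st("touch")
cv2.imwrite("pics/side2.png",cv2.resize(imaging.capture("side")[100:260,180:400],None,fx=3,fy=3))
```

```text
False
near 3.725 [-1.06e+02 -1.00e-01  1.91e+01] [ 0.13  0.41 -0.33]
False
touch 5.875 [-90.  -0.  19.] [-0.85 -0.17 -1.58]
```

View pics/side2.png

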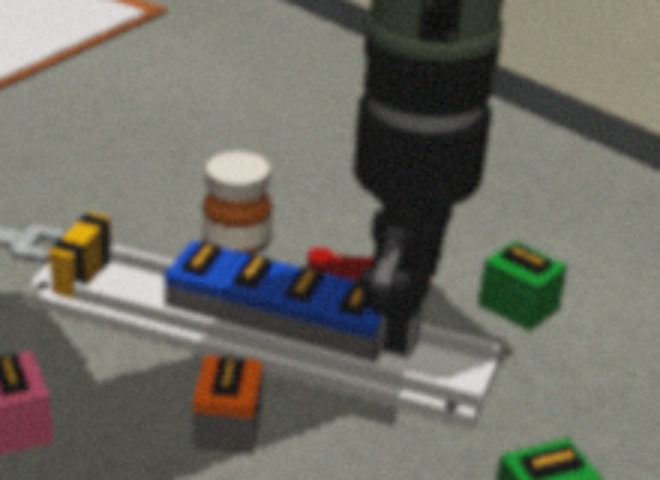

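The row slid together at about 1 to 2 N. I'll continue steadily.

Run:
```python
from h import *; from bench import bot,imaging
def st(l):
    s=bot.get_state(); print(l,s["t"],railpos(s["tcp_pos"]).round(1),R.from_euler("z",-RAIL[2]).apply(s["contact_force"]).round(2))
print(bot.movel(P(-32,0,19),max_speed=18,threshold=12)); st("push")
cv2.imwrite("pics/scene3.png",cv2.resize(imaging.capture("scene")[110:270,130:370],None,fx=3,fy=3))
print(bot.movel(P(-15,0,19),max_speed=8,threshold=11)); st("home")
cv2.imwrite("pics/scene4.png",cv2.resize(imaging.capture("scene")[110:270,130:370],None,fx=3,fy=3))
cv2.imwrite("pics/side4.png",cv2.resize(imaging.capture("side")[100:260,180:400],None,fx=3,fy=3))
```

```text
False
push 9.3 [-32.   0.  19.] [-1.46  0.97 -0.05]
True
home 10.6583 [-25.    0.   19.2] [-2.06  0.01  1.38]
```

View pics/scene4.png

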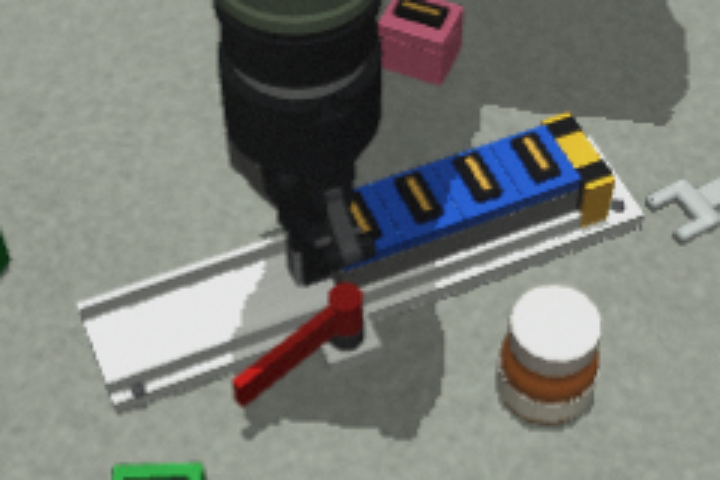

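View pics/side4.png

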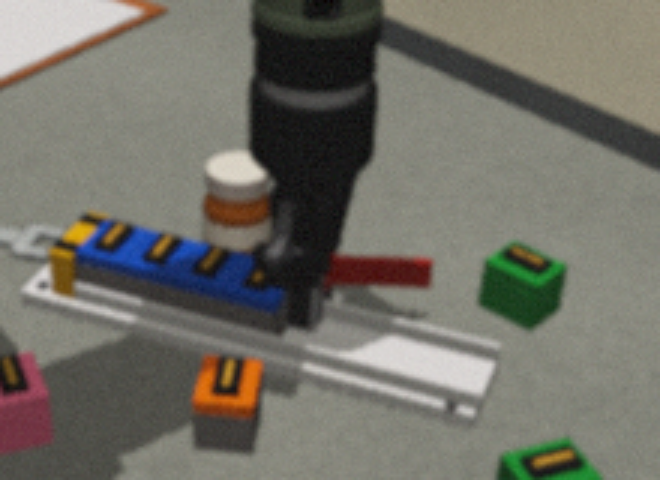

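The push stopped at TCP x = -25.0 with the force rising, exactly where the home position should be. I'll back off and check.

Run:
```python
from h import *; from bench import bot,imaging
import pickle
bot.movel(P(-45,0,19),max_speed=40)
bot.movel(P(-45,0,120),max_speed=150)
bot.move_ptp(P(-62,-95,120),O(1.9))
m=imaging.camera_model("wrist");pickle.dump(m,open("m2.pkl","wb"))
cv2.imwrite("pics/wrist5.png",imaging.capture("wrist"))
im=imaging.capture("scene")[110:270,130:370]
cv2.imwrite("pics/scene5.png",cv2.resize(im,None,fx=3,fy=3)); print(bot.get_state()["t"])
```

```text
13.9417
```

View pics/wrist5.png

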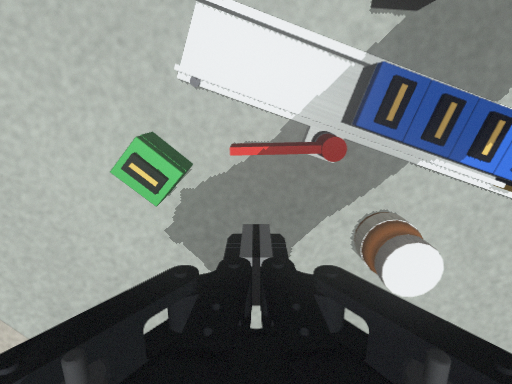

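View pics/scene5.png

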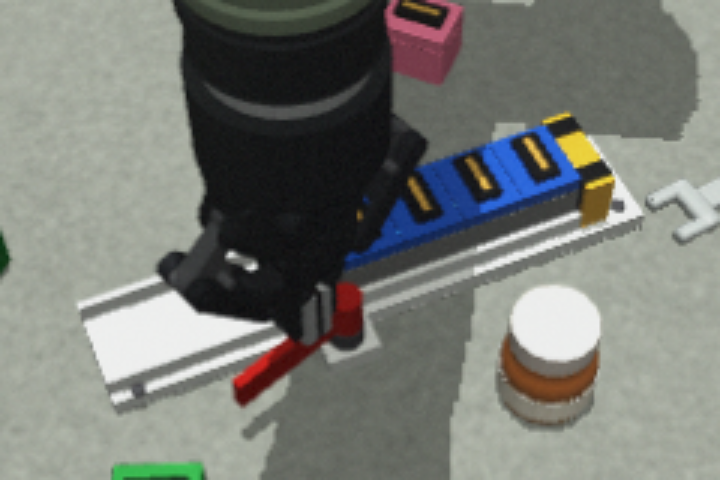

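The row is tight against the stop. The keeper is at q ≈ 1.9 and the finger is clear of both it and the green block. I'll lower the fingers and sweep the arm shut, turning the tool with it.

Run:
```python
from h import *; from bench import bot,imaging
def st(l):
    s=bot.get_state(); print(l,round(s["t"],2),railpos(s["tcp_pos"]).round(1),R.from_euler("z",-RAIL[2]).apply(s["contact_force"]).round(2))
def K(q,g=0,r=53,z=31):
    u=np.array([-np.sin(q),np.cos(q)]); n=np.array([-np.cos(q),-np.sin(q)])
    p=np.array([-21,-42])+r*u+(14+g)*n; return P(p[0],p[1],z)
print(bot.movel(K(1.9,23),max_speed=80,threshold=6)); st("down")
print(bot.movel(K(1.9,3),max_speed=30,threshold=4)); st("near")
for q in np.arange(1.75,0.2,-0.2):
    h=bot.movel(K(q),rot=O(q),max_speed=50,threshold=12); st(f"q{q:.2f} {h}")
    if h: break
cv2.imwrite("pics/scene6.png",cv2.resize(imaging.capture("scene")[110:270,130:370],None,fx=3,fy=3))
cv2.imwrite("pics/wrist6.png",imaging.capture("wrist"))
```

```text
False
down 15.21 [-59.5 -94.7  31.7] [ 0.26  0.06 -0.09]
False
near 16.02 [-65.7 -75.4  31.1] [0.61 0.85 0.58]
q1.75 False 16.4 [-70.7 -65.4  31. ] [ 0.33 -0.67  0.83]
q1.55 False 16.77 [-74.2 -55.1  31. ] [ 1.08 -0.58 -0.72]
q1.35 False 17.13 [-75.7 -44.3  31. ] [-0.13 -1.01  1.  ]
q1.15 False 17.5 [-75.1 -33.3  31. ] [ 0.1  -0.6   0.02]
q0.95 False 17.87 [-72.3 -22.8  31. ] [ 0.24  0.35 -0.36]
q0.75 False 18.23 [-67.4 -13.   31. ] [-0.65 -0.14 -0.4 ]
q0.55 False 18.6 [-60.7  -4.4  31. ] [ 0.4  -0.94 -0.32]
q0.35 False 18.97 [-52.5   2.8  31. ] [0.03 0.31 1.2 ]
```

View pics/scene6.png

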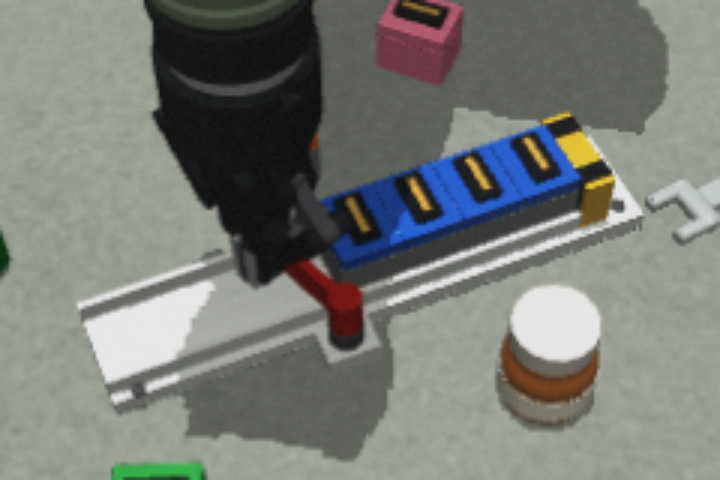

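View pics/wrist6.png

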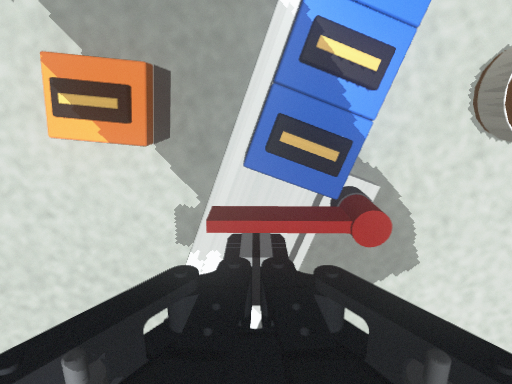

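Run:
```python
from h import *; from bench import bot,imaging
def st(l):
    s=bot.get_state(); print(l,round(s["t"],2),railpos(s["tcp_pos"]).round(1),R.from_euler("z",-RAIL[2]).apply(s["contact_force"]).round(2))
def K(q,g=0,r=53,z=31):
    u=np.array([-np.sin(q),np.cos(q)]); n=np.array([-np.cos(q),-np.sin(q)])
    p=np.array([-21,-42])+r*u+(14+g)*n; return P(p[0],p[1],z)
for q in (.2,.1):
    h=bot.movel(K(q),rot=O(q),max_speed=30,threshold=10); st(f"q{q:.2f} {h}")
bot.movel(K(.1),rot=O(0),max_speed=30) if False else None
print(bot.movel(K(0,1.5),rot=O(0),max_speed=15,threshold=10)); st("almost")
print(bot.movel(K(0,-5),rot=O(0),max_speed=6,threshold=10)); st("shut")
bot.movel(K(0,15),max_speed=30)
bot.movel(K(0,15,z=130),max_speed=120)
bot.move_ptp(P(-150,0,200),O(0)); st("up")
cv2.imwrite("pics/wrist7.png",imaging.capture("wrist"))
cv2.imwrite("pics/scene7.png",cv2.resize(imaging.capture("scene")[110:270,130:370],None,fx=3,fy=3))
import pickle; pickle.dump({n:imaging.camera_model(n) for n in("scene","wrist")},open("m7.pkl","wb"))
```

```text
q0.20 False 19.49 [-45.4   7.1  31. ] [ 0.15  0.06 -0.79]
q0.10 False 19.82 [-40.3   9.3  31. ] [ 0.13 -0.05 -0.13]
False
almost 20.25 [-36.6  10.9  31. ] [-0.39 -0.39 -0.82]
True
shut 21.05 [-34.7  11.1  31. ] [-0.76  0.13  0.06]
up 23.24 [-150.1    0.5  199. ] [ 0.3   0.05 -0.21]
```

View pics/wrist7.png

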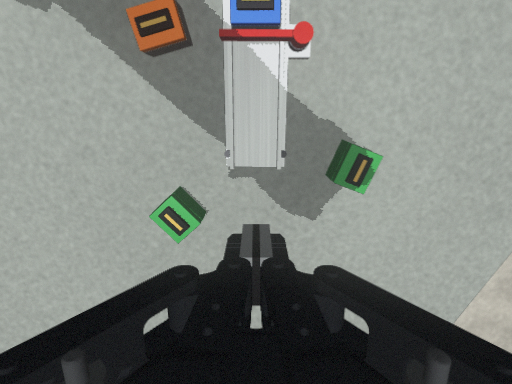

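View pics/scene7.png

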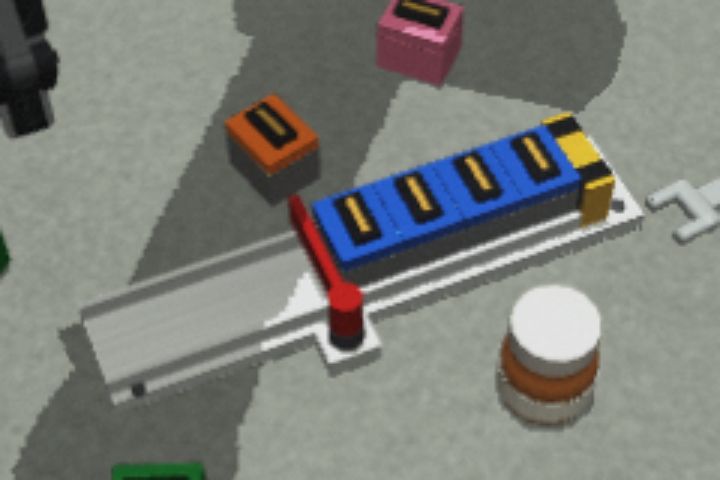

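Run:
```python
from h import *; from bench import bot,imaging
m=imaging.camera_model("scene"); im=imaging.capture("scene")
a=cv2.resize(im[140:210,225:345],None,fx=6.5,fy=6.5,interpolation=cv2.INTER_CUBIC)
for p in proj(m,T(RAIL,[(130,22,50),(130,-22,50),(-14,22,50),(-14,-22,50),(-18,33,47),(-24,33,47)])): cv2.circle(a,tuple(((p-[225,140]+.5)*6.5).astype(int)),3,(0,255,255),1)
cv2.imwrite("pics/scene8.png",a)
m=imaging.camera_model("wrist");px=np.array([(222,33.5),(303,33.5)],float)
w=ray(m,px,47);print([railpos(x).round(1) for x in w])
```

```text
[array([-19.5,  31.7,  47. ]), array([-19.5, -40.6,  47. ])]
```

View pics/scene8.png

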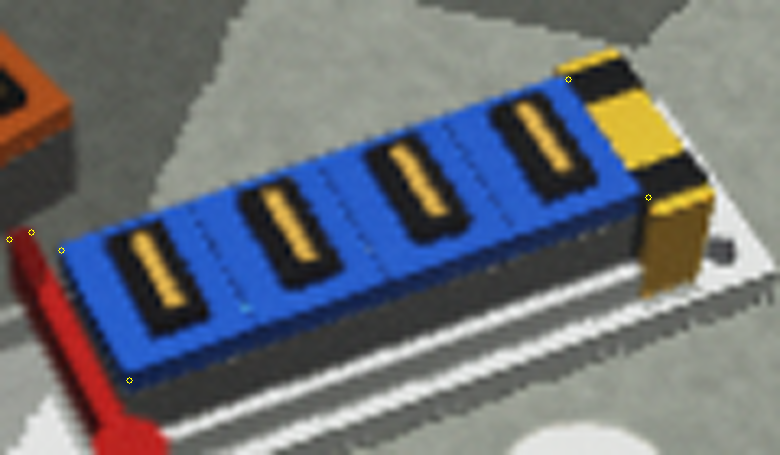

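The row sits on its predicted home corners with no gap at the stop or between the samples, and the keeper lies square across the rail. I'm handing it in.

Run:
```python
from bench import bot
print(bot.get_state()["t"]); print(bot.sign_off())
```

```text
23.3917
the job is handed in; nothing more can be done
None
```

The row is home against the end stop, the keeper is shut behind it, and I handed the job in at about 23.4 s of the 56 s allowed.

**Row:** I pushed only on sample 4 with the shut fingers. The force reading stayed at about 1–2 N, then rose past 11 N at the stop. The tool stopped at rail x = -25.0, the expected home position. In the last scene picture the cap corners sit on their predicted places, with no visible gap at the stop or between samples.

**Keeper:** I swung it from q ≈ 1.9 by its outer side until the force rose at its limit, with the tool at x = -34.7 against an expected -35. The last wrist picture shows it square across the rail: both ends measured at x = -19.5. That is 1.5 mm from the stated -21, within the calibration error of about 2 mm.

**Bystanders:** The spare and the jar look unmoved, as do the pink and green look-alikes. So does the wrench end in view; I did not measure any of these again. The arm finished about 200 mm up, beyond the rail's open end and touching nothing.

**Failed or disagreed:** The 2 N stop meant to catch first contact never triggered. The row slid more easily than that, so it had already moved about 8 mm, still together, by the end of that approach move. No other check failed.

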